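# Run a repaired induction hob up to full power on its touch slider

### The job

Test the repaired two-zone induction hob: with the fingers shut, touch the round on/off key and keep the fingertips on it for about a second, then put them on the low (thin) end of the touch slider that belongs to the zone with the saucepan on it and slide them gently along the glass to its full-power (thick) end. Finish with the fingertips still resting lightly on the full-power end, so that the meter can be read; leave the other slider alone and do not shift the hob or the pan, tub and screwdriver standing on it.

Things in the scene. Friction and masses are not known exactly. Their poses are not given: they have to be found in the camera images.
- hob: Black table-top induction hob, loose, 5 kg: 360 mm deep (x), 580 wide (y), 65 high. Origin: centre of its underside; x from the front (controls) to the rear, y to its left. Flat rigid glass top at z = 65 mm (35 N is too hard). Two printed zones, radius 100 mm, centred at x = 35, y = +145 and -145 mm. Controls in a row 40 mm from the front edge: left slider, on/off key, right slider.
- left_slider: Touch slider of the left (+y) zone: straight row of nine light grey bars, 170 mm (y) by 26 mm (x), flush in the glass; senses a light touch (0.2 N up). Bars grow from 4 mm (low end, y = +85 mm) to 23 mm (full-power end, y = -85 mm). Origin: its centre on the glass surface; y along it to the hob's left, x to the rear, z up.
- right_slider: Touch slider of the right (-y) cooking zone: same size, marking and axes as the left one (low end at y = +85 mm, next to the on/off key; full-power end at y = -85 mm, at the right side of the hob).
- power_key: On/off touch key midway between the sliders, flush in the glass: a printed ring of 18 mm broken by a short bar at its rear; sensitive area 26 mm (x) by 30 mm (y). It responds when touched lightly (0.2 N up) for half a second. Origin: its centre on the glass surface; axes as the hob's.
- saucepan: Steel saucepan, 180 mm across, 95 mm high, 0.95 kg, with a black handle reaching 250 mm from its axis towards the rear. It stands on the left or the right cooking zone. Origin: centre of its underside; the handle is on its +x side. Its wall comes no nearer than 75 mm to the middle line of the sliders.
- screw_tub: White plastic tub of screws, 100 mm across, 45 mm high, 0.12 kg, standing on the other cooking zone. Origin: centre of its underside.
- screwdriver: Red-handled screwdriver, 190 mm long, 26 mm thick, lying front to rear on the glass between the two zones, at least 60 mm behind the on/off key. Origin: underside, half-way along it; x points to the blade (rear).

How it is judged:
By the outcome, as a careful person would: the job done as asked, in the order asked, and still so for the second after the job is handed in, while the arm keeps its last pose, push and grip.
It also fails if it takes over 51 s, if anything falls off the work surface, if the arm or the gripper's body presses on something with over 40 N, if the wrist force passes 120 N, or if a joint passes its speed limit or range.

### The arm

A 7-joint arm with a two-finger parallel gripper is mounted at the origin on the work surface. World frame = base frame: x ahead of the robot, y to its left, z up, the work surface at z = 0. Lengths are in m, angles in rad, forces in N, time in s.
With the tool pointing down it reaches from about 0.35 to 0.9 m from the base axis. Payload 8.1 kg.
Tool frame: the origin (TCP) lies between the finger pads, 19 mm behind the fingertips; this is the grasp point; z points along the fingers, y is the line along which they close (so a half turn about z gives the same grasp; the last joint's range is limited). The gripper opens to 92 mm and grips with 3 to 60 N. Pads are 19 mm wide; open, the fingers measure 130 mm over their backs; the gripper's body (75 mm by 190 mm) begins 47 mm behind the grasp point.
Start: joints at [1.079, 0.434, 0.025, 1.573, -0.012, 1.134, -0.075], TCP at [0.237, -0.578, 0.246] pointing down, gripper open.
Joint ranges: [-2.62, 2.62], [-0.44, 2.09], [-1.27, 1.32], [0.08, 2.57], [-1.32, 4.46], [0.12, 2], [-2.74, 2.74]. Speed limits (rad/s): [2.22, 2.22, 3.01, 3.01, 3.14, 3.14, 3.14].

### API

Orientations are given as a rotation vector (axis times angle).
In Python, from cell import arm gives the robot as it stands.
- The arm moves only by the tool arm_command, never from a script. Its argument "targets" is a list that holds one entry, the list of rows, each a list of 6 numbers: the shift along the tool's x, y, z in m, then the turn, a rotation vector about the tool's x, y, z in rad. A call has 1 to 10 rows; each row shifts and turns the commanded pose from where the row before left it, along the tool's axes as they then stand; what a row does not reach is not made up. A row lasts 1/8 s, in which the tool goes at most 62.5 mm and 10.7 degrees, less where a joint would pass 70% of its speed; a pose out of reach is approached as far as the arm can. A call with a gripper value outside its range is refused whole. "jaw" is the finger opening in m, from 0 to 0.0918, set as the call begins (left out, the last holds). The fingers move at their own pace and stop on an object; "newtons" is the grip in N (left out, the last holds). Time passes only in rows, so rows that do not move let the fingers close. It gives the time, the measured TCP pose, the force, the opening and the grip force at its end, in the units of the state.
- arm.observe(): the state, without advancing time (a new reading comes with each control period).
- arm.get_image(name): name is "scene" or "top" or "wrist"; returns a dict with "pixels" (384x512x3 uint8, red, green, blue), "z_map" (384x512 float32, m along the optical axis (not along the pixel's ray), 0 where there is no reading), "fx", "fy", "cx", "cy" (pixels), "xyz" and "rotation" of the camera in the world; the wrist camera has in their place "T_tool_cam" (4x4, takes a point from camera to tool coordinates, whose origin is the TCP and whose axes are the flange's). Camera axes: x right, y down, z forward; pixel columns grow to the right and rows downward; lengths in m; the calibration is good to about 2 mm. A picture is of the moment at which its call begins: read the wrist's pose just before it.
- arm.sign_off(): hands the job in; it is judged then, once.
The state is a dict: "clock": time; "joints": joint angles; "dq": joint speeds; "joint_efforts": joint torques, N m; "position": TCP position; "ee_rot": TCP orientation; "force": force on the tool from outside, world axes, zero at the start; "ft_torque": the same for the moment, N m; "width": opening from 0.0 (shut) to 1.0 (fully open); "gripper_force": force on a finger pad.
Only numpy, scipy, OpenCV 4.12 (cv2) and the standard library are available. Lean on these libraries where they do the work, as an engineer would, in place of code of your own. Each camera call takes 0.05 s, during which the arm holds its last target. There are 200 camera calls.

## Working session

There is one attempt and no reset: what is moved stays moved. The work goes in short steps, Python scripts to look and compute and a tool call to move; the robot and the scene stay as the last step left them, time stands still between calls to the robot, and variables do not carry over. Pictures are saved under pics/ and viewed, at most 10 in all, crops included, and the job is handed in when it is done.

Besides the shell and the picture viewer there is one more tool, called after ">>>" by a JSON object that holds its "api" and its "payload", one argument or row to a line. arm_command: Moves the arm, as the interface text tells. Its arguments: {"type":"object","properties":{"targets":{"type":"array","items":{"type":"array","items":{"type":"array","items":{"type":"number"}}}},"jaw":{"type":"number"},"newtons":{"type":"number"}},"required":["targets"]}

```bash
mkdir -p pics
cat > h.py <<'E'
import numpy as np, cv2
from scipy.spatial.transform import Rotation as R
from cell import arm
def pts(im):
    z=im["z_map"]; v,u=np.indices(z.shape)
    c=np.stack([(u-im["cx"])/im["fx"]*z,(v-im["cy"])/im["fy"]*z,z],-1)
    return c
def world(im,s=None):
    c=pts(im)
    if "T_tool_cam" in im:
        T=np.array(im["T_tool_cam"]); c=c@T[:3,:3].T+T[:3,3]
        return c@rot(s["ee_rot"]).T+np.array(s["position"])
    return c@rot(im["rotation"]).T+np.array(im["xyz"])
def rot(r):
    r=np.array(r,float)
    return r if r.shape==(3,3) else R.from_rotvec(r).as_matrix() if r.size==3 else R.from_quat(r).as_matrix()
E
python3 - <<'E'
from h import *
s=arm.observe(); print(s)
for n in("top","scene"):
    im=arm.get_image(n); cv2.imwrite(f"pics/{n}0.png",im["pixels"][...,::-1]); print(n,im["xyz"],im["rotation"],im["fx"],im["cx"],im["cy"])
    np.savez(f"{n}0.npz",**im)
E
```

```text
{'clock': 0.0, 'joints': array([ 1.07938839,  0.43522585,  0.02498098,  1.57411809, -0.01158403,
        1.13396112, -0.07508716]), 'dq': array([-7.73028093e-04,  5.32474917e-04,  8.25317732e-06, -9.60492548e-04,
        1.73691446e-03, -1.51874859e-03, -2.37014181e-03]), 'joint_efforts': array([-2.56911362e-04, -6.67856526e+01,  9.84640606e-01, -3.14465582e+01,
       -6.07749517e-02,  4.30584128e-02,  1.41213377e-04]), 'position': array([ 0.2366865 , -0.57793045,  0.24473513]), 'ee_rot': array([-3.08096095e+00, -6.06519942e-01,  7.20028033e-04]), 'force': array([-0.21687045,  0.54325819, -0.00727833]), 'ft_torque': array([-0.03193375,  0.03765804,  0.05550184]), 'gripper_force': 0.0, 'width': 1.004110663434109}
top [0.47219676 0.02041257 0.78869641] [-2.128103    2.16031243 -0.23466406] 361.6095318858562 256.13340271247444 191.4289450090985
scene [ 1.07982199 -0.11400243  0.67615006] [-2.00212809 -1.55891017  0.58335049] 370.3755555883598 260.91262076800723 191.5048432725374
```

View pics/top0.png

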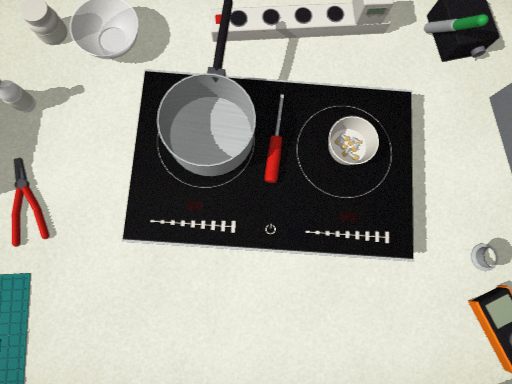

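View pics/scene0.png

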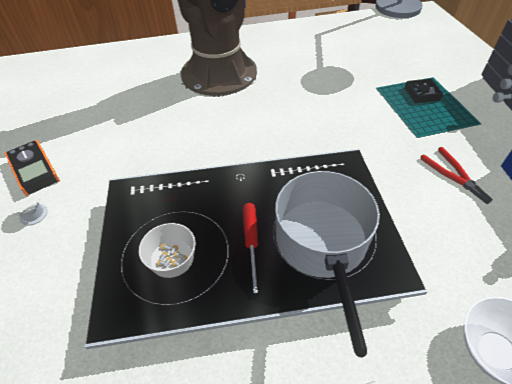

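The pan stands on the left zone, on the left side of the top image. The left slider runs from its thin end at about (151,221) to its thick end at about (234,227). The key is at (270,229), and in the scene view the left slider is at (272..343, 172..165).

Run:
```python
from h import *
def blobs(n,box):
    im=dict(np.load(f"{n}0.npz")); x0,y0,x1,y1=box
    g=im["pixels"].min(-1); m=np.zeros_like(g); m[y0:y1,x0:x1]=(g[y0:y1,x0:x1]>75)*255
    W=world(im); k,_,st,c=cv2.connectedComponentsWithStats(m)
    out=[]
    Rw=rot(im["rotation"]);o=im["xyz"]
    def ray(p): return Rw@np.array([(p[0]-im["cx"])/im["fx"],(p[1]-im["cy"])/im["fy"],1])
    # extreme points of mask: ends
    v,u=np.nonzero(m)
    r=cv2.minAreaRect(np.stack([u,v],1).astype(np.float32)); b=cv2.boxPoints(r)
    i=np.argsort(b[:,0]); ends=[b[i[:2]].mean(0),b[i[2:]].mean(0),np.array(r[0])]
    for p in ends:
        d=ray(p); P=o+d*(.065-o[2])/d[2]; print(n,p.round(1),"plane",P.round(4),"depth",W[int(round(p[1])),int(round(p[0]))].round(4)); out.append((o,d))
    return out
def tri(a,b):
    (o,d),(q,e)=a,b; A=np.stack([d,-e],1); t=np.linalg.lstsq(A,q-o,rcond=None)[0]; p1=o+d*t[0];p2=q+e*t[1]; print("tri",((p1+p2)/2).round(4),"gap",np.linalg.norm(p1-p2).round(4))
L=blobs("top",(145,214,242,238)); K=blobs("top",(261,220,280,239)); Rr=blobs("top",(300,226,395,246))
l=blobs("scene",(268,160,348,180)); k=blobs("scene",(232,170,248,185))
tri(L[0],l[1]);tri(L[1],l[0]);tri(K[2],k[2])
```

```text
top [150.  220.1] plane [0.5483 0.2033 0.065 ] depth [0.5484 0.2031 0.0659]
top [235.  226.7] plane [0.5327 0.0349 0.065 ] depth [0.5322 0.0349 0.0638]
top [192.5 223.4] plane [0.5405 0.1193 0.065 ] depth [0.5413 0.1184 0.0644]
top [265.  228.5] plane [ 0.5281 -0.025   0.065 ] depth [ 0.5292 -0.025   0.0648]
top [275.  228.5] plane [ 0.5278 -0.045   0.065 ] depth [ 0.5288 -0.045   0.0661]
top [270.  228.5] plane [ 0.528 -0.035  0.065] depth [ 0.5289 -0.035   0.0655]
top [305.  236.5] plane [ 0.5109 -0.1047  0.065 ] depth [ 0.512  -0.1049  0.0642]
top [389.  236.5] plane [ 0.5082 -0.2751  0.065 ] depth [ 0.5091 -0.2743  0.0673]
top [347.  236.5] plane [ 0.5096 -0.1896  0.065 ] depth [ 0.5105 -0.1895  0.0656]
scene [267.6 168.8] plane [0.5176 0.0324 0.065 ] depth [0.52   0.0327 0.0666]
scene [347.3 172.4] plane [0.5735 0.2026 0.065 ] depth [0.5726 0.2022 0.0654]
scene [307.5 170.6] plane [0.5457 0.118  0.065 ] depth [0.5465 0.1167 0.0648]
scene [235.  175.5] plane [ 0.5192 -0.0434  0.065 ] depth [ 0.5205 -0.0437  0.0648]
scene [247.  175.5] plane [ 0.5259 -0.0174  0.065 ] depth [ 0.53   -0.0182  0.0678]
scene [241.  175.5] plane [ 0.5226 -0.0304  0.065 ] depth [ 0.5243 -0.0308  0.0653]
tri [0.5519 0.2128 0.0391] gap 0.006
tri [0.531  0.0318 0.079 ] gap 0.0056
tri [ 0.5278 -0.0329  0.0713] gap 0.0033
```

>>> {"api": "arm_command", "payload": {
  "targets": [
    [[0,0,0,0,0,0.096],[0,0,0,0,0,0.096],[0,0,0,0,0,0.096],[0,0,0,0,0,0.096],[0,0,0,0,0,0.096],[0,0,0,0,0,0],[0,0,0,0,0,0],[0,0,0,0,0,0]]
  ],
  "jaw": 0,
  "newtons": 10
}}

```text
clock: 1.1
position: [0.2369, -0.5784, 0.2455]
ee_rot: [-3.138, 0.142, 0.0]
force: [0.7, -0.8, 0.5]
width: 0.177
gripper_force: 0.0
```

```bash
cat > go.py <<'E'
import sys
from h import *
s=arm.observe(); M=rot(s["ee_rot"])
g=np.array([float(a) for a in sys.argv[1:4]])
print(s["clock"],s["position"].round(4),s["force"].round(2),s["width"],"heading",np.degrees(np.arctan2(M[1,0],M[0,0])).round(2),"z",M[:,2].round(4))
print("tool shift",(M.T@(g-s["position"])).round(4))
E
python3 go.py 0.528 -0.035 0.2
```

```text
1.1 [ 0.2369 -0.5784  0.2455] [ 0.7  -0.78  0.52] 0.177362106305767 heading -5.16 z [-0.e+00  1.e-04 -1.e+00]
tool shift [ 0.2411 -0.5674  0.0455]
```

>>> {"api": "arm_command", "payload": {
  "targets": [
    [[0.015,-0.0355,0,0,0,0],[0.015,-0.0355,0,0,0,0],[0.015,-0.0355,0,0,0,0],[0.015,-0.0355,0,0,0,0],[0.015,-0.0355,0,0,0,0],[0.015,-0.0355,0,0,0,0],[0.015,-0.0355,0,0,0,0],[0.015,-0.0355,0,0,0,0],[0.015,-0.0355,0,0,0,0],[0.015,-0.0355,0,0,0,0]]
  ]
}}

```text
clock: 2.35
position: [0.4191, -0.2375, 0.2457]
ee_rot: [3.138, -0.142, 0.001]
force: [-0.6, -0.1, -0.1]
width: 0.003
gripper_force: 0.0
```

>>> {"api": "arm_command", "payload": {
  "targets": [
    [[0.015,-0.0355,0,0,0,0],[0.015,-0.0355,0,0,0,0],[0.015,-0.0355,0,0,0,0],[0.015,-0.0355,0,0,0,0],[0.015,-0.0355,0,0,0,0],[0.015,-0.0355,0,0,0,0],[0,0,0.02,0,0,0],[0,0,0.025,0,0,0],[0,0,0,0,0,0],[0,0,0,0,0,0]]
  ]
}}

```text
clock: 3.6
position: [0.5281, -0.0347, 0.2014]
ee_rot: [-3.138, 0.143, -0.001]
force: [-0.2, 0.7, -0.3]
width: 0.008
gripper_force: 0.0
```

```bash
python3 go.py 0.528 -0.035 0.086
python3 - <<'E'
from h import *
s=arm.observe(); im=arm.get_image("wrist"); cv2.imwrite("pics/w1.png",im["pixels"][...,::-1]); np.savez("w1.npz",**im,**{"position":s["position"],"ee_rot":s["ee_rot"]})
print(im["T_tool_cam"])
E
```

```text
3.6 [ 0.5281 -0.0347  0.2014] [-0.25  0.71 -0.26] 0.007637596734774407 heading -5.22 z [ 9.e-04 -0.e+00 -1.e+00]
tool shift [-0.0002  0.0003  0.1154]
[[-9.99048262e-04 -9.69575698e-01 -2.44789638e-01  6.53105203e-02]
 [ 9.99999501e-01 -9.65616948e-04 -2.56583722e-04  5.15269717e-05]
 [ 1.24043181e-05 -2.44789773e-01  9.69576179e-01 -1.37507262e-01]
 [ 0.00000000e+00  0.00000000e+00  0.00000000e+00  1.00000000e+00]]
```

View pics/w1.png

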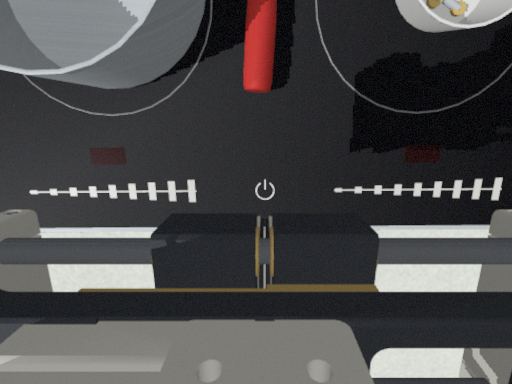

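The wrist view shows the key at (264,190) and the left slider from (31,192, thin) to (196,191, thick). The shut fingertips are at about (264,250), and the pan is well behind the slider.

Run:
```python
from h import *
im=dict(np.load("w1.npz")); T=im["T_tool_cam"]; M=rot(im["ee_rot"]); o=M@T[:3,3]+im["position"]; W=world(im,im)
def P(p,z=.065):
    d=M@T[:3,:3]@np.array([(p[0]-im["cx"])/im["fx"],(p[1]-im["cy"])/im["fy"],1]); return o+d*(z-o[2])/d[2]
g=im["pixels"].min(-1)
for n,(x0,y0,x1,y1) in dict(key=(250,178,280,203),left=(24,178,202,205),right=(328,176,508,203)).items():
    m=np.zeros_like(g); m[y0:y1,x0:x1]=(g[y0:y1,x0:x1]>80)*255
    x,y,w,h=cv2.boundingRect(m)
    cols=[np.nonzero(m[:,x+k])[0].mean() for k in (1,w-2)]
    print(n,(x,y,w,h)); 
    for p in((x,cols[0]),(x+w,cols[1]),(x+w/2,y+h/2)): print(np.round(p,1),P(p).round(4),"z",W[int(p[1]),int(min(p[0],511))].round(4))
    if n=='key': print("ring centre (bottom-based) ",P((x+w/2,y+h-w/2)).round(4))
# pan edge nearest: points z>.12 , y>0.03
q=W[(W[...,2]>.12)&(W[...,2]<.2)&(W[...,1]>.02)&(im["z_map"]>0)]
q=q[q[:,0]>.56]; print("pan min x",q[np.argsort(q[:,0])[:5]].round(3))
```

```text
key (255, 179, 20, 21)
[255. 190.] [ 0.5274 -0.0254  0.065 ] z [ 0.5269 -0.0252  0.0627]
[275. 190.] [ 0.5256 -0.0455  0.065 ] z [ 0.5253 -0.0455  0.0641]
[265.  189.5] [ 0.527  -0.0355  0.065 ] z [ 0.5274 -0.0355  0.0643]
ring centre (bottom-based)  [ 0.5265 -0.0354  0.065 ]
left (29, 179, 168, 24)
[ 29. 192.] [0.5464 0.203  0.065 ] z [0.5462 0.2042 0.0637]
[197. 193.] [0.5297 0.0336 0.065 ] z [0.5295 0.0338 0.064 ]
[113. 191.] [0.5396 0.118  0.065 ] z [0.5393 0.1188 0.0635]
right (333, 177, 170, 24)
[333.  189.5] [ 0.5207 -0.104   0.065 ] z [ 0.5205 -0.1046  0.0624]
[503.  182.8] [ 0.5119 -0.2744  0.065 ] z [ 0.5123 -0.2754  0.0636]
[418. 189.] [ 0.5133 -0.1895  0.065 ] z [ 0.5131 -0.1899  0.0644]
pan min x [[0.632 0.078 0.15 ]
 [0.632 0.078 0.154]
 [0.632 0.08  0.158]
 [0.632 0.08  0.154]
 [0.633 0.078 0.145]]
```

>>> {"api": "arm_command", "payload": {
  "targets": [
    [[-0.0015,0.001,0.03,0,0,0],[0,0,0.03,0,0,0],[0,0,0.025,0,0,0],[0,0,0.015,0,0,0],[0,0,0.01,0,0,0],[0,0,0,0,0,0],[0,0,0,0,0,0],[0,0,0,0,0,0]]
  ]
}}

```text
clock: 4.65
position: [0.5266, -0.0355, 0.0912]
ee_rot: [3.138, -0.143, 0.002]
force: [-0.3, 0.1, 0.6]
width: 0.005
gripper_force: 0.0
```

```bash
python3 go.py 0.5265 -0.0355 0.084
```

```text
4.65 [ 0.5266 -0.0355  0.0912] [-0.27  0.11  0.61] 0.005178960208858621 heading -5.23 z [ 1.2e-03 -1.0e-04 -1.0e+00]
tool shift [-0.0001 -0.      0.0072]
```

>>> {"api": "arm_command", "payload": {
  "targets": [
    [[0,0,0.002,0,0,0],[0,0,0.002,0,0,0],[0,0,0.001,0,0,0],[0,0,0.001,0,0,0],[0,0,0,0,0,0]]
  ]
}}

```text
clock: 5.28
position: [0.526, -0.0354, 0.0844]
ee_rot: [3.138, -0.143, -0.0]
force: [-0.1, -0.3, 0.2]
width: 0.006
gripper_force: 0.0
```

>>> {"api": "arm_command", "payload": {
  "targets": [
    [[0,0,0.001,0,0,0],[0,0,0,0,0,0]]
  ]
}}

```text
clock: 5.52
position: [0.5262, -0.0355, 0.0841]
ee_rot: [3.138, -0.143, 0.001]
force: [-3.0, -0.6, 7.7]
width: 0.007
gripper_force: 4.0
```

>>> {"api": "arm_command", "payload": {
  "targets": [
    [[0,0,-0.0004,0,0,0],[0,0,0,0,0,0],[0,0,0,0,0,0],[0,0,0,0,0,0]]
  ]
}}

```text
clock: 6.02
position: [0.5262, -0.0355, 0.0841]
ee_rot: [3.138, -0.143, 0.0]
force: [-1.7, -0.1, 6.4]
width: 0.007
gripper_force: 2.8
```

>>> {"api": "arm_command", "payload": {
  "targets": [
    [[0,0,0,0,0,0],[0,0,0,0,0,0],[0,0,0,0,0,0],[0,0,0,0,0,0]]
  ]
}}

```text
clock: 6.52
position: [0.5262, -0.0355, 0.0841]
ee_rot: [3.138, -0.143, 0.0]
force: [-1.7, -0.5, 5.6]
width: 0.002
gripper_force: 2.8
```

>>> {"api": "arm_command", "payload": {
  "targets": [
    [[0,0,-0.01,0,0,0],[0,0,-0.014,0,0,0],[0,0,0,0,0,0]]
  ]
}}

```text
clock: 6.9
position: [0.5272, -0.0355, 0.1094]
ee_rot: [-3.138, 0.143, -0.004]
force: [0.0, 0.2, -0.7]
width: 0.003
gripper_force: 0.0
```

```bash
python3 go.py 0.5468 0.1992 0.091; python3 go.py 0.5318 .0378 .084
```

```text
6.9 [ 0.5272 -0.0355  0.1094] [ 0.04  0.21 -0.67] 0.002831935871523029 heading -5.23 z [ 0.0028 -0.     -1.    ]
tool shift [-0.0019 -0.2355  0.0185]
6.9 [ 0.5272 -0.0355  0.1094] [ 0.04  0.21 -0.67] 0.002831935871523029 heading -5.23 z [ 0.0028 -0.     -1.    ]
tool shift [-0.0021 -0.0734  0.0254]
```

>>> {"api": "arm_command", "payload": {
  "targets": [
    [[-0.0015,-0.0295,0,0,0,0],[0,-0.0295,0,0,0,0],[0,-0.0295,0,0,0,0],[0,-0.0295,0,0,0,0],[0,-0.0295,0,0,0,0],[0,-0.0295,0,0,0,0],[0,-0.0295,0,0,0,0],[0,-0.029,0,0,0,0],[0,0,0,0,0,0],[0,0,0,0,0,0]]
  ]
}}

```text
clock: 8.15
position: [0.5459, 0.1984, 0.1077]
ee_rot: [3.137, -0.144, -0.001]
force: [0.3, -0.3, 0.2]
width: 0.008
gripper_force: 0.0
```

>>> {"api": "arm_command", "payload": {
  "targets": [
    [[0,0,0.01,0,0,0],[0,0,0.008,0,0,0],[0,0,0,0,0,0],[0,0,0,0,0,0]]
  ]
}}

```text
clock: 8.65
position: [0.5461, 0.199, 0.0898]
ee_rot: [3.138, -0.144, -0.0]
force: [0.4, -0.3, 0.4]
width: 0.007
gripper_force: 0.0
```

```bash
python3 go.py 0.5468 0.1992 0.084
python3 - <<'E'
from h import *
s=arm.observe(); im=arm.get_image("wrist"); cv2.imwrite("pics/w2.png",im["pixels"][...,::-1])
E
```

```text
8.65 [0.5461 0.199  0.0898] [ 0.41 -0.3   0.38] 0.007225723116449029 heading -5.24 z [-2.e-04 -1.e-04 -1.e+00]
tool shift [ 0.0007 -0.0002  0.0058]
```

View pics/w2.png

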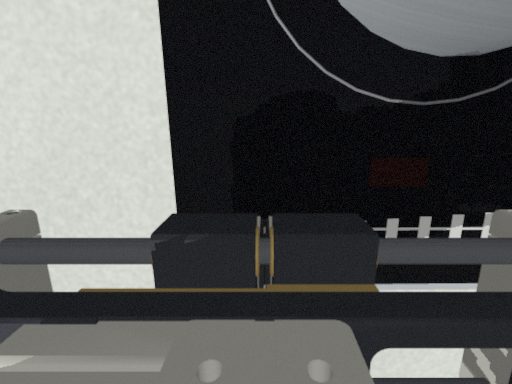

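The picture shows the pan wall clear of the gripper and the slider line at row 229. The fingertips cover its thin end, so I'll lower them.

>>> {"api": "arm_command", "payload": {
  "targets": [
    [[0.0007,0,0.002,0,0,0],[0,0,0.002,0,0,0],[0,0,0.001,0,0,0],[0,0,0.0005,0,0,0],[0,0,0,0,0,0]]
  ]
}}

```text
clock: 9.32
position: [0.5467, 0.1991, 0.0844]
ee_rot: [3.138, -0.143, -0.0]
force: [-0.1, 0.5, 0.9]
width: 0.008
gripper_force: 0.0
```

>>> {"api": "arm_command", "payload": {
  "targets": [
    [[0,0,0.0005,0,0,0],[0,0,0,0,0,0]]
  ]
}}

```text
clock: 9.57
position: [0.5468, 0.1992, 0.0842]
ee_rot: [-3.138, 0.143, -0.0]
force: [-1.4, -0.2, 3.9]
width: 0.005
gripper_force: 1.9
```

>>> {"api": "arm_command", "payload": {
  "targets": [
    [[0,0.003,0.0001,0,0,0],[0,0.005,0,0,0,0],[0,0.006,0,0,0,0],[0,0.006,0,0,0,0]]
  ]
}}

```text
clock: 10.07
position: [0.5453, 0.1792, 0.0842]
ee_rot: [-3.138, 0.143, -0.001]
force: [-1.0, 3.3, 5.7]
width: 0.006
gripper_force: 2.6
```

>>> {"api": "arm_command", "payload": {
  "targets": [
    [[0,0.006,0,0,0,0],[0,0.006,0,0,0,0],[0,0.006,0,0,0,0],[0,0.006,0,0,0,0]]
  ]
}}

```text
clock: 10.58
position: [0.5431, 0.1553, 0.0842]
ee_rot: [-3.138, 0.143, -0.001]
force: [-0.1, 4.5, 5.1]
width: 0.006
gripper_force: 2.7
```

>>> {"api": "arm_command", "payload": {
  "targets": [
    [[0,0.006,0,0,0,0],[0,0.006,0,0,0,0],[0,0.006,0,0,0,0],[0,0.006,0,0,0,0],[0,0.006,0,0,0,0],[0,0.006,0,0,0,0]]
  ]
}}

```text
clock: 11.32
position: [0.5398, 0.1194, 0.0842]
ee_rot: [-3.138, 0.143, -0.001]
force: [0.9, 3.4, 5.5]
width: 0.005
gripper_force: 2.7
```

>>> {"api": "arm_command", "payload": {
  "targets": [
    [[0,0.006,0,0,0,0],[0,0.006,0,0,0,0],[0,0.006,0,0,0,0],[0,0.006,0,0,0,0],[0,0.006,0,0,0,0],[0,0.006,0,0,0,0]]
  ]
}}

```text
clock: 12.08
position: [0.5364, 0.0836, 0.0841]
ee_rot: [-3.138, 0.143, -0.001]
force: [1.1, 4.7, 5.9]
width: 0.005
gripper_force: 2.8
```

```bash
python3 go.py 0.5316 0.0376 0.084
```

```text
12.075 [0.5364 0.0836 0.0841] [1.13 4.66 5.88] 0.004566781289716787 heading -5.22 z [ 9.e-04  6.e-04 -1.e+00]
tool shift [-0.0006  0.0462  0.0001]
```

>>> {"api": "arm_command", "payload": {
  "targets": [
    [[0,0.006,0,0,0,0],[0,0.006,0,0,0,0],[0,0.006,0,0,0,0],[0,0.006,0,0,0,0],[0,0.006,0,0,0,0],[0,0.006,0,0,0,0],[0,0.005,0,0,0,0],[0,0.003,0,0,0,0],[0,0,0,0,0,0],[0,0,0,0,0,0]]
  ]
}}

```text
clock: 13.32
position: [0.5323, 0.0393, 0.0841]
ee_rot: [3.138, -0.144, 0.001]
force: [0.6, 2.5, 6.3]
width: 0.005
gripper_force: 3.3
```

```bash
python3 go.py 0.5316 0.0376 0.084
python3 - <<'E'
from h import *
a=dict(np.load("top0.npz")); im=arm.get_image("top"); b=arm.get_image("scene"); cv2.imwrite("pics/f.png",np.hstack([im["pixels"],b["pixels"]])[:,:,::-1][:, :1024][::1].copy() if 0 else b["pixels"][...,::-1])
s0=dict(np.load("scene0.npz"))
for p,q in((a["pixels"],im["pixels"]),(s0["pixels"],b["pixels"])):
    for n,f in dict(red=lambda x:(x[...,0]>130)&(x[...,1]<60)).items():
        print(n,[np.argwhere(f(x.astype(int))).mean(0).round(2) for x in(p,q)])
E
```

```text
13.325 [0.5323 0.0393 0.0841] [0.61 2.53 6.26] 0.005201241789890775 heading -5.26 z [ 5.e-04 -1.e-04 -1.e+00]
tool shift [-0.0005  0.0018  0.0001]
red [array([185.19, 134.45]), array([189.43,  95.34])]
red [array([190.26, 354.4 ]), array([190.02, 355.25])]
```

View pics/f.png

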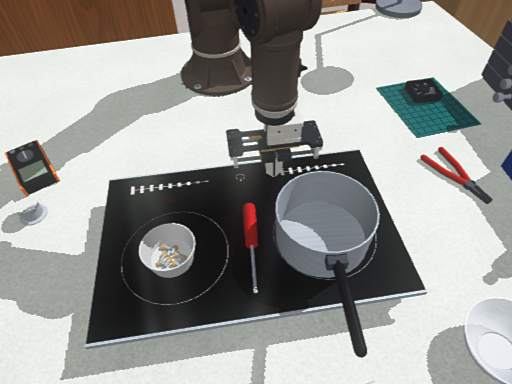

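The final view shows the hob, pan, tub and screwdriver where they began, with the fingertips at the thick end (275,173). One last 2 mm nudge, slightly lighter, then hand in.

>>> {"api": "arm_command", "payload": {
  "targets": [
    [[0,0.002,-0.0001,0,0,0],[0,0,-0.0001,0,0,0],[0,0,0,0,0,0],[0,0,0,0,0,0]]
  ]
}}

```text
clock: 13.92
position: [0.5321, 0.0374, 0.0842]
ee_rot: [3.138, -0.144, 0.0]
force: [1.2, 1.8, 7.4]
width: 0.007
gripper_force: 2.9
```

```bash
python3 go.py 0.5316 0.0376 0.084; python3 -c "
from cell import arm
s=arm.observe()
if s['force'][2]>2: print(arm.sign_off())"
```

```text
13.925 [0.5321 0.0374 0.0842] [1.24 1.79 7.37] 0.007355304334217632 heading -5.25 z [ 3.e-04 -3.e-04 -1.e+00]
tool shift [-0.0005 -0.0001  0.0002]
the job is handed in; nothing more can be done
None
```

I handed the job in at 13.9 s: I held the on/off key for about a second, then slid along the left (saucepan-side) slider from its thin end to its thick end. The fingertips now rest on the thick end at about 7 N, and in the scene view just before the last 2 mm nudge the hob, pan, tub and screwdriver had not moved.

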